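Unlock the medicine box

ROBOT

A 7-joint arm with a two-finger parallel gripper is mounted at the origin on the work surface. World frame = base frame: x ahead of the robot, y to its left, z up, the work surface at z = 0. Lengths are in m, angles in rad, forces in N, time in s.
With the tool pointing down it reaches from about 0.4 to 0.85 m from the base axis. Payload 10.4 kg.
Tool frame: the origin (TCP) lies between the finger pads, 19 mm behind the fingertips; this is the grasp point; z points along the fingers, y is the line along which they close (so a half turn about z gives the same grasp; the last joint's range is limited). The gripper opens to 87 mm and grips with 3 to 60 N. Pads are 19 mm wide; open, the fingers measure 117 mm over their backs; the gripper's body (75 mm by 190 mm) begins 51 mm behind the grasp point.
Start: joints at [-1.322, 0.332, -0.065, 1.46, 0.022, 1.35, -0.088], TCP at [0.168, 0.602, 0.241] pointing down, gripper open.
Joint ranges: [-2.6, 2.6], [-0.5, 2.12], [-1.47, 1.34], [0.16, 2.42], [-1.27, 4.41], [0.06, 2.06], [-2.6, 2.6]. Speed limits (rad/s): [2.22, 2.22, 2.79, 2.79, 3.14, 3.14, 3.14].

INTERFACE

Orientations are given as a unit quaternion [x, y, z, w].
In Python, from bench import r gives the robot as it stands.
- The arm moves only by the tool jog_arm, called after "Call:" in YAML: its name, and indented under it one key for each argument. Schema: {"type":"object","properties":{"moves":{"type":"object","properties":{"segments":{"type":"array","items":{"type":"array","items":{"type":"number"},"minItems":5,"maxItems":5},"minItems":1,"maxItems":12}},"additionalProperties":false,"required":["segments"]},"squeeze":{"type":"number"},"only":{"type":"string"},"quiet":{"type":"boolean"},"lines":{"type":"string"}},"required":["moves"],"additionalProperties":false}. moves is an object whose key "segments" holds a list of rows, 1 to 12 of them, each of 5 numbers: dx, dy, dz in a scale on which 1.0 is 0.4 m, then a turn about the tool's z in parts of the range, where 1.0 means 120 degrees, then the finger opening in m; each row is the pose to reach, as a shift and turn from the pose commanded when the call began, along the tool's axes at that moment; what a row does not reach only later rows make up. A row lasts 1/10 s, in which the tool goes at most 0.05 m and 0.15 rad, less where a joint would pass 70% of its speed; a pose out of reach is approached as far as the arm can. The fingers move at their own pace and stop on an object; squeeze is the grip in N (left out, the last holds). Time passes only in rows, so rows that do not move let the fingers close. The tool returns the time, the measured TCP pose, the force, the opening and the grip force at its end. only (a regular expression) keeps the lines of the reply that match it, lines (a string "A,B") keeps lines A to B, and quiet returns only ok. A shift or turn number past 1, either way, is cut back to 1. Input that does not fit is refused with a message, and nothing moves.
- r.read_state(): the state, without advancing time (a new reading comes with each control period).
- r.camera(name): name is "scene" or "top" or "wrist"; returns a dict with "img" (480x640x3 uint8, red, green, blue), "fx", "fy", "cx", "cy" (pixels), "pose" (4x4, takes a point from camera to world coordinates). Camera axes: x right, y down, z forward; pixel columns grow to the right and rows downward; lengths in m; the calibration is good to about 2 mm. A picture is of the moment at which its call begins. There is no depth.
- r.close_job(): hands the job in; it is judged then, once.
Trained networks look in the newest picture that a camera, given by its name, has taken for a name from the list of things; names that differ only in an ending like _2 or _b are one class to them, and where a whole thing is asked for, a point or a joint stands for the part that bears it (a point fixed in the world has none). Each returns a list of dicts, best first, with "p" (0 to 1); they miss things now and then, are a little off and sometimes report something else, mostly with a low value. They report only what shows in the picture. A call takes as long as a camera call. They do not tell look-alikes from the thing itself.
- r.recognise(camera, label): "position" ([column, row] as shares, 0 to 1, of the picture: columns of its width, rows of its height, amid what is visible of it).
- r.regions_of(camera, label): "pixels" (480x640 bool, what is visible of it) and "position" ([column, row] as shares, 0 to 1, of the picture: columns of its width, rows of its height, amid what is visible of it).
The state is a dict: "time": time; "joint_positions": joint angles; "joint_vel": joint speeds; "joint_torque": joint torques, N m; "ee_pos": TCP position; "eef_rot": TCP orientation; "ft_force": force on the tool from outside, world axes, zero at the start; "torque": the same for the moment, N m; "width": finger opening in m; "grip_force": force on a finger pad.
Only numpy, scipy, OpenCV 4.12 (cv2) and the standard library are available. Lean on these libraries where they do the work, as an engineer would, in place of code of your own. Each camera call takes 0.05 s, during which the arm holds its last target. There are 200 camera calls.

TASK

Unlock the white medicine box: take its key, the one with the square black head, out of the wooden key stand, push it fully home in the lock on the box's lid, feeling for the keyway instead of forcing the key, and turn it a quarter turn clockwise until the lid is released and springs up. Leave the key in the lock, turned and pushed in, let go and draw clear. Do not disturb the other keys or anything else on the counter.

Things in the scene. Friction and masses are not known exactly. Their poses are not given: they have to be found in the camera images.
- key: The medicine box's key, blade down in the key stand. Origin at the tip; z up the key, x across the flat of blade and head, y through their thickness. Round 6 mm pilot with a tapered nose (2.4 mm at the tip), flat steel blade 14 (x) by 3 mm (y) about it from z = 6 to 30 mm; shoulder 20 x 8 mm, z 30 to 36; square black head 32 (x) by 9 mm (y), z 35 to 73 mm. 40 g. Fits either way round.
- key_grip (a point): Point on the key's axis 56 mm above its tip, axes as the key's: with the TCP here and the fingers closing across the 9 mm thickness (the key's y), the fingertips stay 7 mm clear of the lock when the key is home.
- keyhole (a point): Centre of the keyway's mouth, on the face of the round steel lock in the lid; axes of the lid: z out of it (up when shut), x to the hinge at the rear. 99 mm above the counter, 2 mm above the lid. The keyway is a slot of 16 x 4 mm with a 6.6 mm wide well in its middle for the key's pilot; when the barrel stands straight the slot's long way lies along this point's y.
- lock_barrel (a point): Point 10 mm down the axis of the lock's 25 mm barrel; axes of the lid, not turning with it. The barrel is loose: it and its slot rest up to 0.88 rad (50 degrees) either side of straight, drag 0.04 N m. The key's pilot enters first; with the blade out of line it then stands on the face, tip 6 mm in; pressed lightly and twisted to and fro it drops when in line; a hard press drags the barrel along.
- lock_home (a point): Where the key's tip is when fully home: 30 mm below the keyhole, shoulder on the lock's face. The last 6 mm push down a sprung tumbler (about 4 rising to 7 N). Only with it down at least 5 mm does the barrel turn past its loose play: clockwise from above, light, to a hard stop 1.57 rad from straight; the lid is freed at about 1.15 to 1.25 rad. Over 30 N on the key damages the lock.
- lid (a joint): Opening angle of the lid (rad): 0 shut, 0.36 sprung open (front edge about 70 mm up). Hinged along its rear edge and pushed up by spring hinges, about 4 N at the lock; only the lock's hidden cam holds it shut. Once freed it rises by itself in about a second, taking lock and key up and a little back, unless held down.
- medbox: The medicine box: white steel case and lid, 200 (x) by 280 (y) by 97 mm high when shut, fixed to the counter. Origin at the centre of its underside, x from front to rear. The lock's axis is at x = -55, y = 0 mm. A steel carrying handle lies on the lid at x = 43 mm, 130 mm long, 14 mm high.
- key_stand: Wooden block, 56 (x) by 165 (y) by 45 mm high, fixed, origin at the centre of its underside. Three upright slots 33 mm deep at y = -46, 0, 46 mm, a key standing in each with its flat along the stand's y and its shoulder on the block: tip 15 mm above the counter, 30 mm of blade in the slot. Which key is in which slot varies.
- round_key: Another key in the stand, with a round brass head 30 mm across and 5 mm thick, 65 mm long in all. Origin at the blade tip, z up. Not for this lock: to be left alone.
- tee_key: Another key in the stand, with a T-shaped steel head 34 mm wide, 64 mm long in all. Origin at the blade tip, z up. Not for this lock: to be left alone.
- mug: Blue mug, 82 mm across, 92 mm high. Origin at the centre of its underside. A bystander.
- pill_bottle: Amber pill bottle with a white cap, 42 mm across, 78 mm high. Origin at the centre of its underside. A bystander.
- pill_organiser: Weekly pill organiser, a flat box of 40 x 155 x 22 mm with seven white flaps. Origin at the centre of its underside. A bystander.
- pepper_mill: Dark wooden pepper mill, 54 mm across, 150 mm high. Origin at the centre of its underside. A bystander.
- spice_jar: Glass spice jar with a steel cap, 48 mm across, 100 mm high. Origin at the centre of its underside. A bystander.
Things that resemble listed ones, but are neither listed nor needed, are in the scene too. Leave any green or red look-alike of the key alone.

How it is judged:
On the way, in this order (a step that is already met when the one before it is completed fails the run):
1. the key is fully home in the lock (within 2 mm), the lid still shut (z of key in the frame of keyhole below -0.028 m and horizontal distance between key and keyhole below 0.005 m and value of joint lid below 0.05 rad), for 0.1 s.
2. the key is turned and the lid, released, has sprung up (value of joint lid above 0.25 rad and angle between the x axis of key and the x axis of keyhole, either way round below 0.5 rad), for 0.1 s.
At the end, for the whole second after the job is handed in: The lid has sprung up (more than 0.25 rad), the key is at rest in the lock with at least 24 mm of its blade in the keyway, turned to within 0.5 rad of the full quarter turn (all of step 2 and z of key in the frame of keyhole below -0.024 m and distance between key and keyhole below 0.035 m and linear speed of key below 0.02 m/s); the robot touches nothing.
It fails at once if the key is forced: more than 30 N between the key and the medicine box or its lock (contact force between key and medbox above 30 N).
It fails at once if the gripper or arm presses on the medicine box with more than 25 N (contact force between the arm and medbox above 25 N).
It fails at once if another key is taken or shifted by more than 25 mm (distance of any of round_key, tee_key from where it was at the start of the episode above 0.025 m).
It fails at once if a bystander on the counter is shifted by more than 25 mm (distance of any of mug, pill_bottle, pill_organiser, pepper_mill, spice_jar from where it was at the start of the episode above 0.025 m).
It also fails if it takes over 67 s, if anything falls off the work surface, if the arm or the gripper's body presses on something with over 40 N, if the wrist force passes 120 N, or if a joint passes its speed limit or range.

## Working session

There is one attempt and no reset: what is moved stays moved. The work goes in short steps, Python scripts to look and compute and a tool call to move; the robot and the scene stay as the last step left them, time stands still between calls to the robot, and variables do not carry over. Pictures are saved under pics/ and viewed, at most 10 in all, crops included, and the job is handed in when it is done.

```bash
mkdir -p pics; ls; python3 - <<'E'
from bench import r
import cv2,numpy as np
s=r.read_state();print(s['time'],s['ee_pos'],s['eef_rot'],s['width'])
ims=[]
for c in ['scene','top']:
    d=r.camera(c);print(c,d['fx'],d['fy'],d['cx'],d['cy'],np.round(d['pose'],4).tolist())
    cv2.imwrite(f'pics/{c}0.png',d['img'][:,:,::-1])
    for l in ['key','keyhole','key_stand','medbox','round_key','tee_key']:
        print(c,l,[(np.round(np.array(q['position'])*[640,480],1).tolist(),round(q['p'],2)) for q in r.recognise(c,l)][:4])
E
```

```text
pics
0.0 [0.16767843 0.60171212 0.24044511] [ 1.35456388e-01  9.90783051e-01 -7.13732856e-04 -5.28587650e-05] 0.08726180541259235
scene 432.97495767569524 432.97495767569524 319.8107411310773 237.7709013850746 [[0.8002, 0.4157, -0.4324, 0.932], [0.5995, -0.5317, 0.5982, -0.5115], [0.0187, -0.7379, -0.6747, 0.6663], [0.0, 0.0, 0.0, 1.0]]
scene key [([172.9, 317.9], 0.86), ([209.3, 446.6], 0.75), ([177.2, 334.9], 0.55), ([296.8, 335.1], 0.27)]
scene keyhole [([339.8, 234.3], 0.66)]
scene key_stand [([182.4, 355.5], 0.95)]
scene medbox [([338.0, 248.8], 0.72), ([339.9, 232.6], 0.21)]
scene round_key [([202.1, 319.2], 0.71)]
scene tee_key [([151.9, 351.6], 0.76)]
top 531.9752705033534 531.9752705033534 319.7436611649829 240.40068488351884 [[-0.027, -0.9957, 0.0889, 0.4245], [-0.9993, 0.0292, 0.024, -0.0103], [-0.0265, -0.0882, -0.9957, 1.406], [0.0, 0.0, 0.0, 1.0]]
top key [([468.4, 192.8], 0.67), ([437.3, 285.1], 0.51)]
top keyhole [([306.5, 229.2], 0.73)]
top key_stand [([451.9, 253.8], 0.65), ([177.4, 282.1], 0.25)]
top medbox [([306.6, 231.3], 0.73), ([382.2, 307.7], 0.21)]
top round_key [([303.8, 304.1], 0.18)]
top tee_key [([472.9, 254.9], 0.5)]
```

View pics/scene0.png

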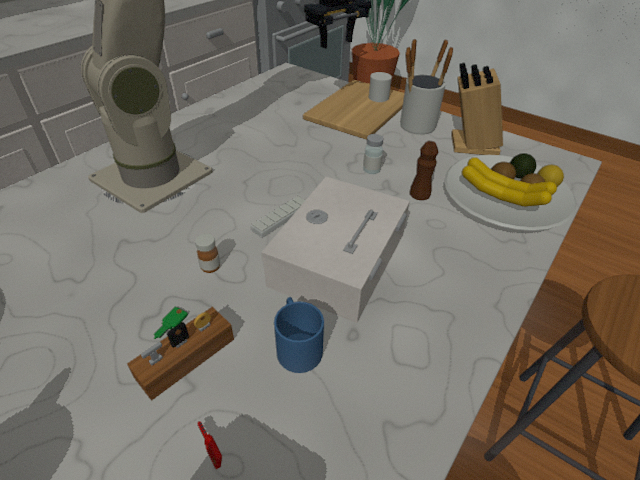

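View pics/top0.png

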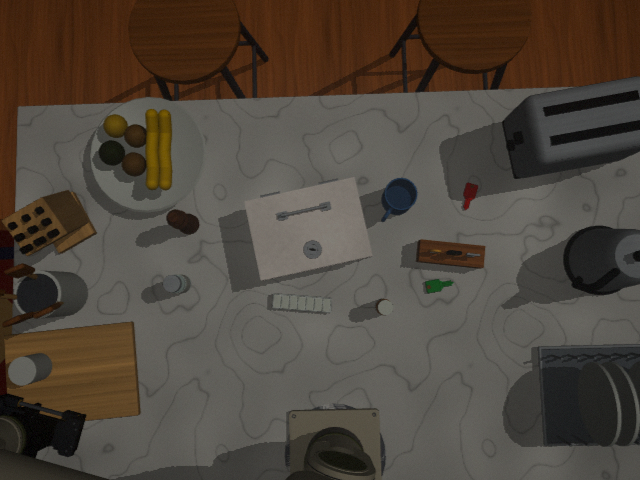

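The scene view shows the black key in the middle slot of the stand (177,333), with the green decoy lying at (172,321) and the red one at (210,446). The top view shows the lock at (313,250) on the lid and the stand at (451,254).

```bash
cat > h.py <<'E'
from bench import r
import cv2,numpy as np
from scipy.spatial.transform import Rotation as R
def ray(d,uv,z):
    p=d['pose'];v=p[:3,:3]@np.array([(uv[0]-d['cx'])/d['fx'],(uv[1]-d['cy'])/d['fy'],1.])
    return p[:3,3]+v*(z-p[2,3])/v[2]
def proj(d,P):
    p=d['pose'];q=p[:3,:3].T@(np.asarray(P,float)-p[:3,3])
    return np.array([d['fx']*q[0]/q[2]+d['cx'],d['fy']*q[1]/q[2]+d['cy']])
def tool(P,yaw=None):
    """shift in tool axes to put TCP at P; yaw=desired world angle of tool y axis (mod pi)"""
    s=r.read_state();T=R.from_quat(s['eef_rot']);m=T.as_matrix()
    out=m.T@(np.asarray(P)-s['ee_pos'])
    t=None
    if yaw is not None:
        cur=np.arctan2(m[1,1],m[0,1]);t=-((yaw-cur+np.pi/2)%np.pi-np.pi/2)
    return np.round(out,4),t
E
python3 - <<'E'
from h import *
d=r.camera('top')
for l,z in [('medbox',.097),('key_stand',.045)]:
    g=r.regions_of('top',l)[0]; m=g['pixels'].astype(np.uint8)
    c=max(cv2.findContours(m,0,2)[0],key=cv2.contourArea)
    b=cv2.boxPoints(cv2.minAreaRect(c));print(l,b.round(1).tolist(),[ray(d,x,z).round(3).tolist() for x in b])
print('lock',ray(d,(313,250),.099))
e=r.camera('scene')
print('lock scene',ray(e,(317,216),.099),'key head scene',ray(e,(177,333),.07))
for z in (.045,.088):print(z,ray(d,(451,254),z))
w=r.camera('wrist');s=r.read_state();T=R.from_quat(s['eef_rot']).as_matrix()
print('wrist cam in tool',(T.T@(w['pose'][:3,3]-s['ee_pos'])).round(3),(T.T@w['pose'][:3,:3]).round(2).tolist(),w['fx'])
print(T.round(2).tolist())
print(tool([.42,-.27,.26]))
cv2.imwrite('pics/t1.png',cv2.resize(np.hstack([d['img'][225:300,400:500],d['img'][210:285,260:360]])[:,:,::-1],None,fx=4,fy=4,interpolation=2))
E
```

```text
medbox [[241.39999389648438, 199.1999969482422], [354.29998779296875, 174.3000030517578], [372.6000061035156, 257.29998779296875], [259.70001220703125, 282.20001220703125]] [[0.65, 0.214, 0.097], [0.704, -0.069, 0.097], [0.496, -0.107, 0.097], [0.442, 0.172, 0.097]]Traceback (most recent call last):
  File "<stdin>", line 4, in <module>
IndexError: list index out of range
```

```bash
python3 - <<'E'
from h import *
d=r.camera('top')
print('lock',ray(d,(313,250),.099))
e=r.camera('scene')
print('lock scene',ray(e,(317,216),.099),'key head scene',ray(e,(177,333),.07))
for z in (.045,.088):print(z,ray(d,(451,254),z))
w=r.camera('wrist');s=r.read_state();T=R.from_quat(s['eef_rot']).as_matrix()
print('wrist cam in tool',(T.T@(w['pose'][:3,3]-s['ee_pos'])).round(3),(T.T@w['pose'][:3,:3]).round(2).tolist(),w['fx'])
print(T.round(2).tolist())
print(tool([.42,-.27,.26]))
cv2.imwrite('pics/t1.png',cv2.resize(np.hstack([d['img'][225:300,400:500],d['img'][210:285,260:360]])[:,:,::-1],None,fx=4,fy=4,interpolation=2))
E
```

```text
lock [0.51801051 0.03853369 0.099     ]
lock scene [0.52415158 0.04096673 0.099     ] key head scene [ 0.50423611 -0.31099765  0.07      ]
0.045 [ 0.50152364 -0.31073427  0.045     ]
0.088 [ 0.49909105 -0.30124154  0.088     ]
wrist cam in tool [ 0.079  0.    -0.143] [[-0.0, -0.96, -0.29], [1.0, -0.0, 0.0], [-0.0, -0.29, 0.96]] 383.99723756411043
[[-0.96, 0.27, -0.0], [0.27, 0.96, 0.0], [0.0, 0.0, -1.0]]
(array([-0.4771, -0.7724, -0.0188]), None)
```

View pics/t1.png

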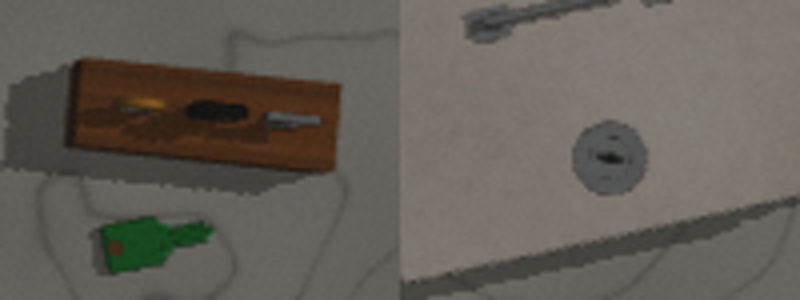

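Careful with the scale: shifts go in shares of 0.4 m and turns go in shares of 120 degrees. That gives: -0.366 m is -0.915, -0.262 m is -0.655, 0.9 rad is 0.4297.

Call:
jog_arm:
  moves: {"segments": [[-0.915, -0.655, -0.05, 0.4297, 0.08], [-0.915, -0.655, -0.05, 0.4297, 0.08], [-0.915, -0.655, -0.05, 0.4297, 0.08], [-0.915, -0.655, -0.05, 0.4297, 0.08], [-0.915, -0.655, -0.05, 0.4297, 0.08], [-0.915, -0.655, -0.05, 0.4297, 0.08], [-0.915, -0.655, -0.05, 0.4297, 0.08], [-0.915, -0.655, -0.05, 0.4297, 0.08], [-0.915, -0.655, -0.05, 0.4297, 0.08], [-0.915, -0.655, -0.05, 0.4297, 0.08], [-0.915, -0.655, -0.05, 0.4297, 0.08], [-0.915, -0.655, -0.05, 0.4297, 0.08]]}

```text
time: 2.2
ee_pos: [0.4493, 0.2525, 0.2612]
eef_rot: [0.552, 0.834, 0.0, -0.0]
ft_force: [0.5, 0.5, 0.1]
width: 0.0804
grip_force: 0.0
```

```bash
python3 - <<'E'
from h import *
print(tool([.515,.04,.25],0.19)) 
E
```

```text
(array([-0.2213, -0.0223,  0.0111]), np.float64(0.21049421604285))
```

In the tool's units: -0.221 m is -0.5525, -0.022 m is -0.055, 0.21 rad is 0.1003.

Call:
jog_arm:
  moves: {"segments": [[-0.5525, -0.055, 0.0275, 0.1003, 0.08], [-0.5525, -0.055, 0.0275, 0.1003, 0.08], [-0.5525, -0.055, 0.0275, 0.1003, 0.08], [-0.5525, -0.055, 0.0275, 0.1003, 0.08], [-0.5525, -0.055, 0.0275, 0.1003, 0.08], [-0.5525, -0.055, 0.0275, 0.1003, 0.08], [-0.5525, -0.055, 0.0275, 0.1003, 0.08]]}

```text
time: 2.9
ee_pos: [0.5153, 0.0409, 0.2501]
eef_rot: [0.637, 0.771, 0.0, -0.0]
ft_force: [-0.2, 0.0, -0.1]
width: 0.08
grip_force: 0.0
```

```bash
python3 - <<'E'
from h import *
d=r.camera('wrist');cv2.imwrite('pics/w1.png',d['img'][:,:,::-1])
np.savez('w1.npz',**d)
print([(np.array(q['position'])*[640,480],q['p']) for q in r.recognise('wrist','keyhole')])
print(proj(d,[.52,.04,.099]))
print(tool([.49,-.31,.26],-0.13))
E
```

```text
[(array([390.592, 171.024]), 0.93)]
[324.26868183 227.8232244 ]
(array([-0.3403, -0.0921, -0.0101]), np.float64(0.3225312601410366))
```

View pics/w1.png

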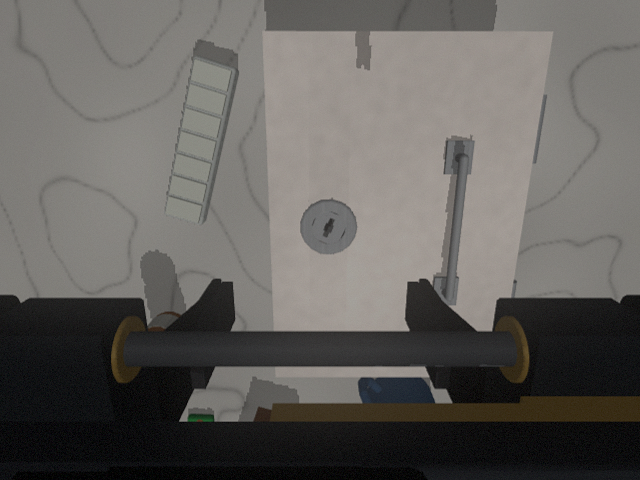

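The wrist view shows the lock at (329,226), with its slot leaning up and to the right. I'll measure that while continuing to the stand.

In the tool's units: -0.34 m is -0.85, -0.092 m is -0.23, 0.32 rad is 0.1528.

```bash
python3 - <<'E'
from h import *
d=dict(np.load('w1.npz'))
# rectify 60x60mm at z=.099 around lock, 0.1mm/px: image cols=-y world, rows=-x world
c=ray(d,(329,226),.099);print(c)
o=np.array([[c[0]+a,c[1]+b,.099] for a,b in ((.03,.03),(.03,-.03),(-.03,-.03),(-.03,.03))])
H=cv2.getPerspectiveTransform(np.float32([proj(d,p) for p in o]),np.float32([[0,0],[600,0],[600,600],[0,600]]))
im=cv2.warpPerspective(d['img'],H,(600,600),flags=cv2.INTER_CUBIC);g=cv2.GaussianBlur(cv2.cvtColor(im,7),(0,0),5)
disc=(g<np.mean([g[300,40],g[370,300]])).astype(np.uint8)
n,l,st,ce=cv2.connectedComponentsWithStats(disc);k=l[300,300] or 1
(cx,cy),rad=cv2.minEnclosingCircle(np.argwhere(l==k)[:,::-1].astype(np.float32))
print('disc',st[k],ce[k],cx,cy,rad)
dk=((g<70)&(np.hypot(*(np.mgrid[:600,:600]-300))<110)).astype(np.uint8);m=cv2.moments(dk,True)
print('dark n',m['m00'],m['m10']/m['m00'],m['m01']/m['m00'],'img angle',.5*np.arctan2(2*m['mu11'],m['mu20']-m['mu02']))
print('world centre',c[0]+.03-ce[k][1]*1e-4,c[1]+.03-ce[k][0]*1e-4)
cv2.imwrite('pics/rect1.png',im[:,:,::-1])
E
```

```text
[0.52339834 0.04218032 0.099     ]
disc [    69     80    471    456 163093] [305.81416738 306.22599376] 304.0302734375 312.27203369140625 235.43096923828125
dark n 5649.0 307.711453354576 305.2248185519561 img angle 0.1816709907557083
world centre 0.5227757383247497 0.04159889936166967
```

Call:
jog_arm:
  moves: {"segments": [[-0.85, -0.23, -0.025, 0.1528, 0.08], [-0.85, -0.23, -0.025, 0.1528, 0.08], [-0.85, -0.23, -0.025, 0.1528, 0.08], [-0.85, -0.23, -0.025, 0.1528, 0.08], [-0.85, -0.23, -0.025, 0.1528, 0.08], [-0.85, -0.23, -0.025, 0.1528, 0.08], [-0.85, -0.23, -0.025, 0.1528, 0.08], [-0.85, -0.23, -0.025, 0.1528, 0.08], [-0.85, -0.23, -0.025, 0.1528, 0.08], [-0.85, -0.23, -0.025, 0.1528, 0.08]]}

```text
time: 4.0
ee_pos: [0.4902, -0.3097, 0.2599]
eef_rot: [0.751, 0.661, 0.0, -0.001]
ft_force: [0.3, 1.4, 0.0]
width: 0.0798
grip_force: 0.0
```

```bash
python3 - <<'E'
from h import *
d=r.camera('wrist');cv2.imwrite('pics/w2.png',d['img'][:,:,::-1]);np.savez('w2.npz',**d)
for l in ('key','key_stand'): print([(np.array(q['position'])*[640,480],q['p']) for q in r.recognise('wrist',l)])
E
```

```text
[(array([339.392, 215.088]), 0.71), (array([487.68 , 239.904]), 0.64), (array([255.168, 175.2  ]), 0.58)]
[(array([331.712, 195.216]), 0.78)]
```

View pics/rect1.png

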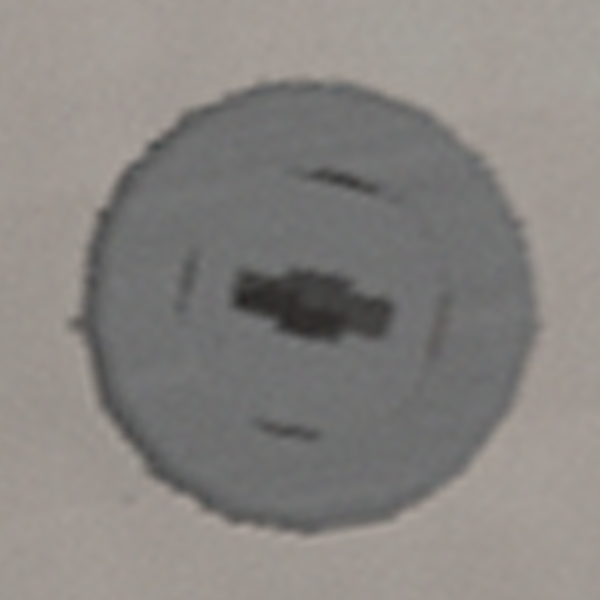

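View pics/w2.png

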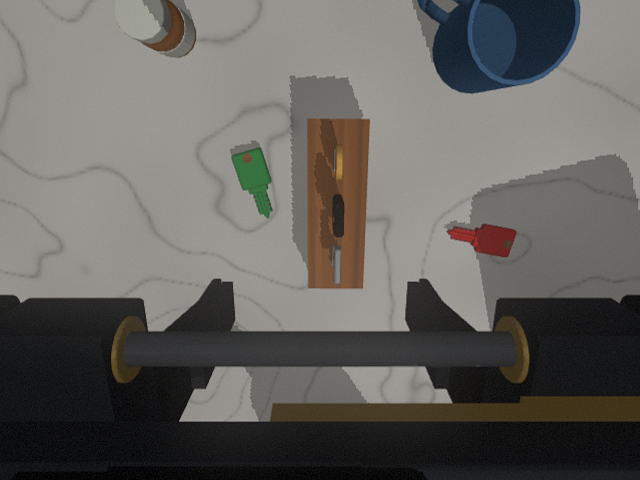

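The key is black at (338,215) in the middle slot, and the stand's long axis is vertical in the image, so the yaw is good. The slot sits at about -0.17 rad (tool yaw), centred near (0.523, 0.041).

```bash
python3 - <<'E'
from h import *
d=dict(np.load('w2.npz'));im=d['img']
cs=np.array([ray(d,p,.045) for p in((307.5,119),(369.5,119),(363,288),(308,288))]);print(cs.round(4).tolist(),cs.mean(0))
a=cs[0]-cs[3];b=cs[1]-cs[2];print('yaws',np.arctan2(-a[0],a[1]),np.arctan2(-b[0],b[1]),np.linalg.norm(a),np.linalg.norm(cs[0]-cs[1]))
g=im.max(2)
m=np.zeros_like(g);m[185:250,322:356]=(g[185:250,322:356]<50)
n,l,st,ce=cv2.connectedComponentsWithStats(m);k=1+st[1:,4].argmax();print(st[k],ce[k])
b=cv2.boxPoints(cv2.minAreaRect(np.argwhere(l==k)[:,::-1].astype(np.float32)));print(b.tolist())
x,y,w,h,_=st[k]
for row in (y+2,y+h//2,y+h-3):
    q=np.where(l[row]==k)[0];print(row,q.min(),q.max())
# model: project head corners for candidate
ce_=ce[k]
P=ray(d,(x+(w-1)/2,y+(h-1)/2),.088);print('P@.088',P)
for yaw in (-.13,):
  for P0 in (cs.mean(0),P):
    u=np.array([-np.sin(yaw),np.cos(yaw)]);v=np.array([np.cos(yaw),np.sin(yaw)])
    pr=[proj(d,[*(P0[:2]+i*.016*u+j*.0045*v),z]).round(1).tolist() for z in(.088,.05) for i in(1,-1) for j in(-1,1)];print(P0,pr)
E
```

```text
[[0.4907, -0.2274, 0.045], [0.5454, -0.2345, 0.045], [0.5239, -0.397, 0.045], [0.4686, -0.3898, 0.045]] [ 0.50716214 -0.31219048  0.045     ]
yaws -0.1349948615597148 -0.13162543144568192 0.16389030108368527 0.0552384281484388
[333 195  11  42 410] [338.04878049 215.25121951]
[[333.0, 195.0], [343.0, 195.0], [343.0, 236.0], [333.0, 236.0]]
197 333 341
216 334 343
234 334 342
P@.088 [ 0.50675114 -0.30807834  0.088     ]
[ 0.50716214 -0.31219048  0.045     ] [[333.9, 201.5], [344.7, 201.5], [333.5, 238.2], [344.0, 238.2], [332.5, 193.3], [342.2, 193.3], [332.2, 226.6], [341.6, 226.6]]
[ 0.50675114 -0.30807834  0.088     ] [[332.9, 196.7], [343.7, 196.8], [332.5, 233.7], [343.0, 233.7], [331.6, 189.0], [341.3, 189.0], [331.2, 222.5], [340.7, 222.5]]
```

```bash
python3 - <<'E'
from h import *
print(tool([.507,-.3112,.071],-.133))
E
```

```text
(array([0.0007, 0.0169, 0.1892]), np.float64(0.005228074266059535))
```

In the tool's units: 0.189 m is 0.4725, 0.04 m is 0.1, 0.005 rad is 0.0024.

Call:
jog_arm:
  moves: {"segments": [[0.0025, 0.0425, 0.1, 0.0024, 0.05], [0.0025, 0.0425, 0.2, 0.0024, 0.05], [0.0025, 0.0425, 0.3, 0.0024, 0.05], [0.0025, 0.0425, 0.375, 0.0024, 0.05], [0.0025, 0.0425, 0.425, 0.0024, 0.05], [0.0025, 0.0425, 0.45, 0.0024, 0.05], [0.0025, 0.0425, 0.4725, 0.0024, 0.05], [0.0025, 0.0425, 0.4725, 0.0024, 0.05]]}
  squeeze: 30

```text
time: 4.95
ee_pos: [0.5062, -0.3126, 0.0709]
eef_rot: [0.753, 0.658, 0.0, -0.0]
ft_force: [-0.4, 0.2, -0.4]
width: 0.0502
grip_force: 0.0
```

```bash
python3 - <<'E'
from h import *
print(tool([.507,-.3112,.071],-.133))
d=r.camera('wrist');cv2.imwrite('pics/w3.png',d['img'][:,:,::-1])
print(proj(d,[.507,-.3112,.088]))
E
```

```text
(array([ 0.0015,  0.0006, -0.0001]), np.float64(-0.00223448453661379))
[318.76002121 340.60802203]
```

View pics/w3.png

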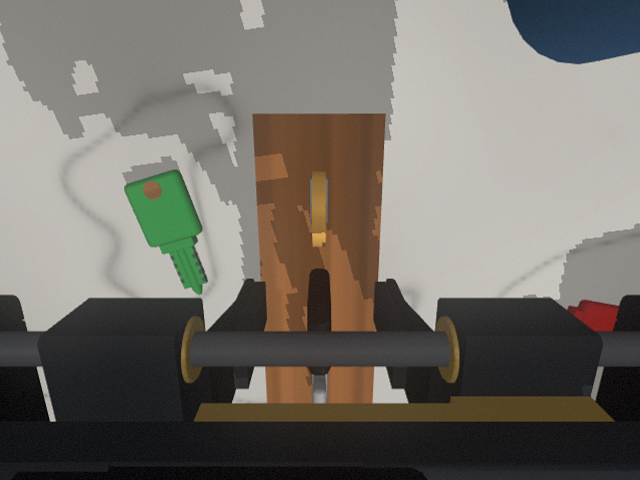

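The black head is centred between the fingers (col 318, far edge at row 269), so I'll close.

Call:
jog_arm:
  moves: {"segments": [[0, 0, 0, 0, 0.0], [0, 0, 0, 0, 0.0], [0, 0, 0, 0, 0.0], [0, 0, 0, 0, 0.0], [0, 0, 0, 0, 0.0], [0, 0, 0, 0, 0.0]]}
  squeeze: 30

```text
time: 5.6
ee_pos: [0.5061, -0.3132, 0.0712]
eef_rot: [0.754, 0.657, 0.0, -0.0]
ft_force: [0.6, -0.2, 0.6]
width: 0.01
grip_force: 0.0
```

```bash
python3 - <<'E'
from h import *
s=r.read_state();T=R.from_quat(s['eef_rot']).as_matrix()
d=r.camera('wrist');g=d['img'].max(2)
print(g[255:300:2,318])
# far edge of head in the tool frame at z .088 and lower z
for ro in (267,269,271):
  for z in (.088,.05): print(ro,z,(T.T@(ray(d,(318.5,ro),z)-s['ee_pos'])).round(4))
print(d['img'][200:260:2,:].shape, np.where(g[285,300:340]<45)[0][[0,-1]]+300)
E
```

```text
[104 103 104 106 106 104  53  39  42  41  37  37  34  37  40  34  33  26
  32  33  34  30  28]
267 0.088 [ 0.0308  0.0005 -0.0168]
267 0.05 [0.0159 0.0003 0.0212]
269 0.088 [ 0.03    0.0005 -0.0168]
269 0.05 [0.0149 0.0003 0.0212]
271 0.088 [ 0.0293  0.0005 -0.0168]
271 0.05 [0.0139 0.0003 0.0212]
(30, 640, 3) [300 339]
```

Call:
jog_arm:
  moves: {"segments": [[0, 0, 0, 0, 0.0], [0, 0, 0, 0, 0.0], [0, 0, 0, 0, 0.0]]}
  squeeze: 30

```text
time: 5.95
ee_pos: [0.5061, -0.3132, 0.0712]
eef_rot: [0.754, 0.657, 0.0, -0.0]
ft_force: [-0.2, 0.9, 0.1]
width: 0.0089
grip_force: 30.0
```

Call:
jog_arm:
  moves: {"segments": [[0, 0, -0.025, 0, 0.0], [0, 0, -0.075, 0, 0.0], [0, 0, -0.15, 0, 0], [0, 0, -0.25, 0, 0], [0, 0, -0.35, 0, 0], [0, 0, -0.425, 0, 0], [0, 0, -0.425, 0, 0]]}
  squeeze: 30

```text
time: 6.65
ee_pos: [0.5073, -0.3146, 0.2462]
eef_rot: [0.754, 0.657, 0.002, 0.003]
ft_force: [0.4, -1.0, -1.6]
width: 0.0087
grip_force: 30.0
```

```bash
python3 - <<'E'
from h import *
s=r.read_state();T=R.from_quat(s['eef_rot']).as_matrix()
d=r.camera('wrist');cv2.imwrite('pics/w4.png',d['img'][:,:,::-1]);np.savez('w4.npz',ee=s['ee_pos'],T=T,**d)
print(s['ee_pos'],np.arctan2(T[1,1],T[0,1]))
g=d['img'].max(2)
print(g[255:300:2,318],proj(d,s['ee_pos']+T@[0.016,0,.021]),proj(d,s['ee_pos']+T@[0,0,.056]))
print(tool([.5229,.0409,.242],-.17), tool([.5229,.0409,.165],-.17))
E
```

```text
[ 0.50734579 -0.31462762  0.24624168] -0.1364986362628626
[141 143 142  92  60  73  49  46  43  42  41  44  43  40  39  42  37  43
  36  41  32  37  30] [317.78343801 267.02677452] [318.19123177 270.91183211]
(array([ 0.3537, -0.0321,  0.0014]), np.float64(0.033784341784024674)) (array([ 0.3538, -0.0325,  0.0784]), np.float64(0.033784341784024674))
```

View pics/w4.png

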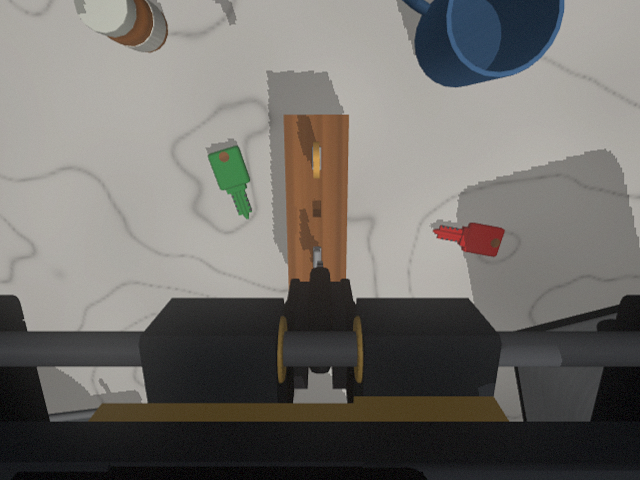

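The key is out and held; its slot in the stand, at (317,209), is empty. Next I'll move over the lock.

In the tool's units: 0.354 m is 0.885, 0.06 m is 0.15, 0.034 rad is 0.0162.

Call:
jog_arm:
  moves: {"segments": [[0.885, -0.08, 0, 0.0162, 0], [0.885, -0.08, 0, 0.0162, 0], [0.885, -0.08, 0, 0.0162, 0], [0.885, -0.08, 0, 0.0162, 0], [0.885, -0.08, 0, 0.0162, 0], [0.885, -0.08, 0, 0.0162, 0], [0.885, -0.08, 0, 0.0162, 0], [0.885, -0.08, 0, 0.0162, 0], [0.885, -0.08, 0.1, 0.0162, 0], [0.885, -0.08, 0.15, 0.0162, 0], [0.885, -0.08, 0.15, 0.0162, 0], [0.885, -0.08, 0.15, 0.0162, 0]]}
  squeeze: 30

```text
time: 7.9
ee_pos: [0.5222, 0.0414, 0.1814]
eef_rot: [0.765, 0.644, -0.0, -0.0]
ft_force: [0.5, -0.2, -0.1]
width: 0.0088
grip_force: 30.0
```

```bash
python3 - <<'E'
from h import *
s=r.read_state();print(s['ft_force'],s['torque'])
print(tool([.5229,.0409,.162],-.17))
s=r.read_state();T=R.from_quat(s['eef_rot']).as_matrix();tip=s['ee_pos']+T@[0,0,.056];print(tip)
o=[]
for c in('scene','top'):
    d=r.camera(c);u=proj(d,tip);k=proj(d,[.5229,.0409,.099]);print(c,u,k)
    x,y=(int(v) for v in (u+k)/2);n=40
    o.append(cv2.resize(d['img'][y-n:y+n,x-n:x+n],(400,400),interpolation=cv2.INTER_CUBIC));print('org',x-n,y-n)
cv2.imwrite('pics/c5.png',np.hstack(o)[:,:,::-1])
E
```

```text
[ 0.54839259 -0.16985635 -0.12166688] [-0.0587809  -0.00474211  0.00602729]
(array([-0.0003,  0.0007,  0.0194]), np.float64(-0.0006329047058302173))
[0.52219095 0.04133661 0.12538482]
scene [316.5232878  205.42312222] [316.49496235 215.77643875]
org 276 170
top [311.36843716 247.5401868 ] [311.98983797 248.04956899]
org 271 207
```

View pics/c5.png

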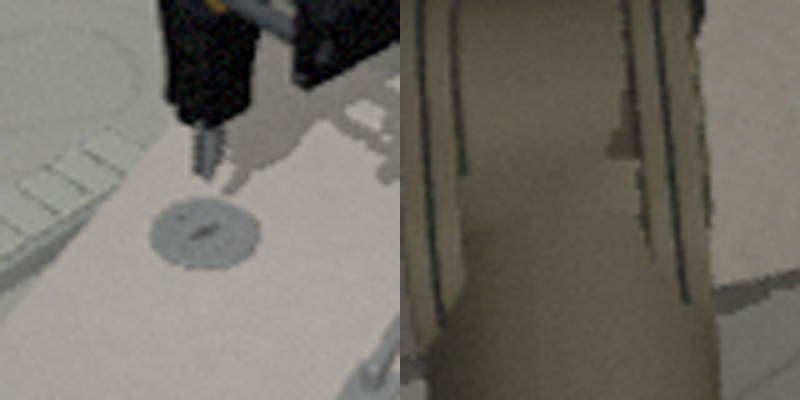

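The scene crop shows the tip at about (317.4,206.4) directly above the slot at (317.2,216.4). Both are offset equally from their predictions, so the lateral alignment is good. I'll descend gently.

In the tool's units: 0.028 m is 0.07, 0.027 m is 0.0675.

Call:
jog_arm:
  moves: {"segments": [[-0.0008, 0.0018, 0.025, 0, 0], [-0.0008, 0.0018, 0.0475, 0, 0], [-0.0008, 0.0018, 0.055, 0, 0], [-0.0008, 0.0018, 0.06, 0, 0], [-0.0008, 0.0018, 0.0625, 0, 0], [-0.0008, 0.0018, 0.065, 0, 0], [-0.0008, 0.0018, 0.0675, 0, 0], [-0.0008, 0.0018, 0.07, 0, 0], [-0.0008, 0.0018, 0.07, 0, 0]]}
  squeeze: 30

```text
time: 8.9
ee_pos: [0.523, 0.0415, 0.1532]
eef_rot: [0.765, 0.645, 0.0, -0.0]
ft_force: [-0.3, 0.4, -0.5]
width: 0.009
grip_force: 30.0
```

```bash
python3 - <<'E'
from h import *
s=r.read_state();print(s['ee_pos'],s['ft_force'],s['torque'],tool([.5229,.0409,.150],-.17))
E
```

```text
[0.52299647 0.0414685  0.1531739 ] [-0.28330768  0.36096695 -0.49344043] [-0.05078476  0.02584829 -0.01185359] (array([-0.0006,  0.    ,  0.0032]), np.float64(1.4082209760513109e-05))
```

In the tool's units: 0.004 m is 0.01, -0.0006 m is -0.0015.

Call:
jog_arm:
  moves: {"segments": [[-0.0008, 0, 0.0025, 0, 0], [-0.0015, 0, 0.005, 0, 0], [-0.0015, 0, 0.0075, 0, 0], [-0.0015, 0, 0.01, 0, 0], [-0.0015, 0, 0.01, 0, 0]]}
  squeeze: 30

```text
time: 9.4
ee_pos: [0.5228, 0.0408, 0.149]
eef_rot: [0.765, 0.644, -0.0, -0.0]
ft_force: [-0.5, -0.5, -0.7]
width: 0.0086
grip_force: 30.0
```

Call:
jog_arm:
  moves: {"segments": [[0, 0, 0.0013, 0, 0], [0, 0, 0.0025, 0, 0], [0, 0, 0.0038, 0, 0], [0, 0, 0.005, 0, 0], [0, 0, 0.005, 0, 0]]}
  squeeze: 30

```text
time: 9.9
ee_pos: [0.5228, 0.0408, 0.1471]
eef_rot: [0.765, 0.645, -0.0, -0.0]
ft_force: [-2.1, -1.0, -0.2]
width: 0.0088
grip_force: 30.0
```

```bash
python3 - <<'E'
from h import *
s=r.read_state();print(s['ee_pos'],s['ft_force'],s['torque'],tool([.5229,.0409,.150],-.17))
E
```

```text
[0.52280017 0.04082433 0.14709264] [-2.06287495 -0.999622   -0.19451991] [-0.17512605  0.40363925  0.04391478] (array([ 0.0001,  0.0001, -0.0029]), np.float64(1.2094855590616405e-05))
```

In the tool's units: 0.003 m is 0.0075, 0.002 m is 0.005.

Call:
jog_arm:
  moves: {"segments": [[0, 0, 0.0025, 0, 0], [0, 0, 0.005, 0, 0], [0, 0, 0.0075, 0, 0], [0, 0, 0.0075, 0, 0]]}
  squeeze: 30

```text
time: 10.3
ee_pos: [0.5228, 0.0408, 0.144]
eef_rot: [0.765, 0.645, -0.0, -0.0]
ft_force: [-2.3, -1.0, 0.2]
width: 0.0088
grip_force: 30.0
```

```bash
python3 - <<'E'
from h import *
s=r.read_state();print(s['ee_pos'],s['ft_force'],s['torque'])
E
```

```text
[0.52277966 0.04082334 0.14398461] [-2.3230428  -1.00989625  0.16135378] [-0.29588336  0.50915813  0.00689404]
```

In the tool's units: 0.01 m is 0.025, -0.0004 m is -0.001.

Call:
jog_arm:
  moves: {"segments": [[-0.0005, -0.001, 0.0025, 0, 0], [-0.0005, -0.0013, 0.0075, 0, 0], [-0.0005, -0.0013, 0.0125, 0, 0], [-0.0005, -0.0013, 0.0175, 0, 0], [-0.0005, -0.0013, 0.0225, 0, 0], [-0.0005, -0.0013, 0.025, 0, 0], [-0.0005, -0.0013, 0.025, 0, 0]]}
  squeeze: 30

```text
time: 11.0
ee_pos: [0.5224, 0.0408, 0.1341]
eef_rot: [0.765, 0.645, -0.0, -0.0]
ft_force: [0.2, 0.3, 0.3]
width: 0.0086
grip_force: 30.0
```

```bash
python3 - <<'E'
from h import *
s=r.read_state();print(s['ee_pos'],s['ft_force'],s['torque'])
E
```

```text
[0.52238207 0.04079701 0.13407957] [0.23768673 0.25280091 0.25442647] [-0.14595256  0.07649592  0.0325882 ]
```

In the tool's units: 0.009 m is 0.0225, 0.0085 m is 0.0213.

Call:
jog_arm:
  moves: {"segments": [[0, 0, 0.005, 0, 0], [0, 0, 0.01, 0, 0], [0, 0, 0.0125, 0, 0], [0, 0, 0.015, 0, 0], [0, 0, 0.0175, 0, 0], [0, 0, 0.02, 0, 0], [0, 0, 0.0213, 0, 0], [0, 0, 0.0225, 0, 0], [0, 0, 0.0225, 0, 0]]}
  squeeze: 40

```text
time: 11.9
ee_pos: [0.5226, 0.0408, 0.1254]
eef_rot: [0.765, 0.645, 0.0, 0.0]
ft_force: [-1.2, -0.6, 6.0]
width: 0.0087
grip_force: 40.0
```

```bash
python3 - <<'E'
from h import *
s=r.read_state();print(s['ee_pos'],s['ft_force'],s['torque'])
E
```

```text
[0.52259274 0.04078812 0.12543863] [-1.16703166 -0.56322227  5.9622046 ] [-0.18952828  0.31921936  0.01428997]
```

In the tool's units: 0.0008 m is 0.002, 0.0004 m is 0.001.

Call:
jog_arm:
  moves: {"segments": [[0, 0, 0.001, 0, 0], [0, 0, 0.002, 0, 0], [0, 0, 0.002, 0, 0]]}
  squeeze: 40

```text
time: 12.2
ee_pos: [0.5226, 0.0408, 0.125]
eef_rot: [0.765, 0.644, 0.0, -0.0]
ft_force: [-3.1, -1.1, 9.5]
width: 0.0089
grip_force: 40.0
```

Home: the force jumped to 9.5 N at full depth, so the shoulder is on the lock's face. Now the clockwise turn.

In the tool's units: 0.4 rad is 0.191.

Call:
jog_arm:
  moves: {"segments": [[0, 0, 0, 0.0382, 0], [0, 0, 0, 0.0764, 0], [0, 0, 0, 0.1146, 0], [0, 0, 0, 0.1528, 0], [0, 0, 0, 0.191, 0], [0, 0, 0, 0.191, 0]]}
  squeeze: 40

```text
time: 12.8
ee_pos: [0.5225, 0.0408, 0.1249]
eef_rot: [0.878, 0.479, 0.0, -0.0]
ft_force: [-4.1, -1.2, 10.8]
width: 0.009
grip_force: 40.0
```

```bash
python3 - <<'E'
from h import *
s=r.read_state();m=R.from_quat(s['eef_rot']).as_matrix();print(np.arctan2(m[1,1],m[0,1]),s['torque'])
E
```

```text
-0.5728106739862996 [-0.29879667  1.00598883  0.00777508]
```

In the tool's units: -0.0003 m is -0.0008, -0.0002 m is -0.0005, 0.4 rad is 0.191.

Call:
jog_arm:
  moves: {"segments": [[-0.0005, -0.0008, 0, 0.0382, 0], [-0.0005, -0.0008, 0, 0.0764, 0], [-0.0005, -0.0008, 0, 0.1146, 0], [-0.0005, -0.0008, 0, 0.1528, 0], [-0.0005, -0.0008, 0, 0.191, 0], [-0.0005, -0.0008, 0, 0.191, 0]]}
  squeeze: 40

```text
time: 13.4
ee_pos: [0.5223, 0.0408, 0.125]
eef_rot: [0.956, 0.295, 0.0, -0.0]
ft_force: [-2.7, -0.8, 8.8]
width: 0.0089
grip_force: 40.0
```

Call:
jog_arm:
  moves: {"segments": [[0, 0, 0, 0.0382, 0], [0, 0, 0, 0.0764, 0], [0, 0, 0, 0.1146, 0], [0, 0, 0, 0.1528, 0], [0, 0, 0, 0.1719, 0], [0, 0, 0, 0.1719, 0]]}
  squeeze: 40

```text
time: 14.0
ee_pos: [0.5224, 0.0408, 0.125]
eef_rot: [0.993, 0.119, 0.0, -0.0]
ft_force: [-2.6, -0.8, 8.9]
width: 0.0085
grip_force: 40.0
```

```bash
python3 - <<'E'
from h import *
s=r.read_state();m=R.from_quat(s['eef_rot']).as_matrix();print(np.arctan2(m[1,1],m[0,1]),s['torque'])
E
```

```text
-1.3313898808760265 [-0.17974918  0.8014824   0.06008505]
```

In the tool's units: -0.15 m is -0.375, -0.14 m is -0.35.

Call:
jog_arm:
  moves: {"segments": [[0, 0, 0, 0, 0.06], [0, 0, -0.025, 0, 0.06], [0, 0, -0.125, 0, 0.06], [0, 0, -0.25, 0, 0.06], [0, 0, -0.35, 0, 0.06], [0, 0, -0.375, 0, 0.06], [0, 0, -0.375, 0, 0.06], [0, 0, -0.375, 0, 0.06], [0, 0, -0.375, 0, 0.06], [0, 0, -0.375, 0, 0.06]]}
  squeeze: 40

```text
time: 15.0
ee_pos: [0.5215, 0.0407, 0.2732]
eef_rot: [0.993, 0.12, -0.001, 0.0]
ft_force: [-0.4, 0.1, -0.2]
width: 0.0598
grip_force: 0.0
```

```bash
python3 - <<'E'
from h import *
e=r.camera('scene')
o=np.hstack([e['img'][130:330,220:460]])
cv2.imwrite('pics/c6.png',cv2.resize(o,None,fx=3,fy=3,interpolation=2)[:,:,::-1])
E
```

```text
(no output)
```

View pics/c6.png

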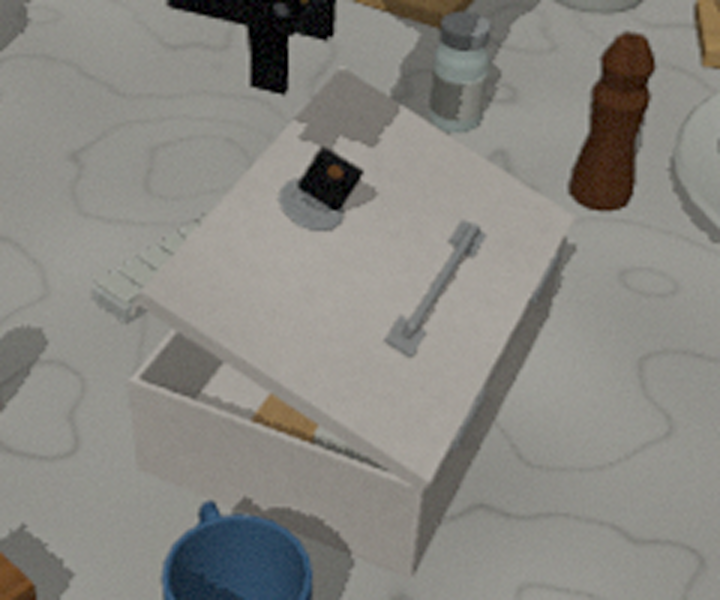

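The lid is sprung up, and the key is standing turned in the lock with the gripper clear. A quick depth check against the model comes before handing in.

```bash
python3 - <<'E'
from h import *
e=r.camera('scene');im=e['img'];g=im.max(2)
m=np.zeros_like(g);m[172:205,310:350]=g[172:205,310:350]<60
print('observed',cv2.minAreaRect(np.argwhere(m>0)[:,::-1].astype(np.float32)),np.argwhere(m>0).mean(0)[::-1])
B=R.from_euler('z',.19);k=np.array([.5226,.0409,.099]);h=k+B.apply([.155,0,-.002])
for a in(.32,.36):
  L=B*R.from_euler('y',a)
  f=lambda p:h+L.apply(np.array([-.155,0,.002])+p)
  print(a,'lock face c',proj(e,f(np.zeros(3))).round(1),'lid front corners',[proj(e,f(np.array([-.045,y,-.002]))).round(1).tolist() for y in(.14,-.14)])
  for up in(0,.006):
    P=np.array([proj(e,f(np.array([x,y,z+up]))) for x in(-.016,.016) for y in(-.0045,.0045) for z in(.005,.043)])
    H=cv2.convexHull(P.astype(np.float32));M=cv2.moments(H);print(' up',up,M['m10']/M['m00'],M['m01']/M['m00'],P.min(0),P.max(0))
p=np.argwhere(m>0)[:,::-1];print(p.min(0),p.max(0))
E
```

```text
observed ((329.58990478515625, 189.55618286132812), (15.793968200683594, 15.58197021484375), 32.00538635253906) [329.55411255 189.73593074]
0.32 lock face c [320.6 197.9] lid front corners [[330.7, 153.7], [264.2, 228.2]]
 up 0 324.35830451987033 189.43481951249154 [313.42321879 177.2338979 ] [335.53505242 201.69168331]
 up 0.006 325.32100333951 187.29278396664552 [314.31391374 175.00235613] [336.57203059 199.64010814]
0.36 lock face c [321.6 195.9] lid front corners [[331.9, 151.0], [265.2, 225.4]]
 up 0 325.8664361679203 187.53975762255698 [314.61912622 175.22438991] [337.34689608 199.89761975]
 up 0.006 326.94841238467467 185.44177249939685 [315.62551812 173.03464305] [338.50660348 197.89213773]
[320 180] [340 199]
```

```bash
python3 -c "
from bench import r
print(r.close_job())"
```

```text
the job is handed in; nothing more can be done
None
```

I unlocked the medicine box: the lid has sprung up, the key is turned and pushed in, the gripper is clear, and the job is handed in at about 15 s of the 67 s allowed; the verdict was not shown.

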